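# Seat the soldering plate on its three-ball mount

## Task

Pick up the steel work plate by its orange grip, lower it in your grasp onto the three-ball mount on the fire board, copper mark over copper mark, then press it gently down past the two sprung rollers until it is fully home on all three balls and the springs hold it there. Feel your way: the height and sideways setting of the mount's deck are not known, and a hard shove or a drop would chip the balls. Let go of the seated plate, and leave everything else on the bench where it is.

Things in the scene. Friction and masses are not known exactly. Their poses are not given: they have to be found in the camera images.
- mount: Octagonal fire board, 250 mm across, 18 mm thick, with a pedestal carrying a level steel deck 150 x 150 mm. Origin on the bench under the board's centre, z up, +x away from the deck's copper mark. The deck is parallel to the board but set anew each time, NOT measured: its top is 70 to 106 mm above the bench and its centre lies -4 to +4 mm along the mount's y (0 in x) from the origin; it is clamped firmly.
- mount_mid (a point): Point fixed to the board, 80 mm above mount (it does not follow the deck). On the deck stand three 16 mm steel balls, centres 16 mm above its top, on a 45 mm radius circle about the deck's centre at 180, 60 and -60 degrees from x. A push on the plate of more than about 20 N, a drop, or 20 N of the robot on the mount itself would chip it.
- catch_left (a joint): Swing of the left (+y) of two red spring catches in the middle of the deck, rad outward: 0 free, about 0.06 as the plate's pull bar passes. Each has an 8 mm brass roller along x, 36 mm long, axis 22 mm above the deck and 6.6 mm from its centre line. Centred, the bar meets the rollers 8 mm above home; passing them takes 12 to 14 N, weight included, until 4 mm above home.
- catch_right (a joint): The like catch at -y. In the last 4 mm the rollers close over the bar and pull the plate home with some 10 N. A bar that comes down off-centre meets one roller first, up to 12 mm above home, and is pushed back to the middle: that sideways force shows the way. The plate's weight alone does not pass the rollers, and let go on them it tips (to 0.2 rad): keep it level in the grasp and press.
- plate: Loose steel work plate, 124 x 124 mm, 3.5 to 5.3 N. Origin under its middle at the lower edge of its V feet. Slab 20 to 28 mm above; copper mark at the -x end. Below: a brass pull bar 8 mm thick, 48 mm long along x, axis 6 mm up; three V grooves (18 mm deep, mouth 25 mm) for the balls. Home: axes parallel to the mount's, centred on the deck, origin 12 mm above the deck's top.
- plate_grip (a point): Centre of the plate's orange grip bar, 55 mm above the plate's origin, axes as the plate's. The bar is 14 mm thick (x), 60 mm long (y) and stands 28 to 73 mm above the plate's origin, so its top is 18 mm above this point: take it from above with the fingers closing along the plate's x.
- seat_pin (a joint): Brass spring gauge pin, 10 mm thick, standing on the deck 36 mm from its centre towards +x. Travel in m: 0 when free, grows as the plate's underside presses it down (under 2 N), 0.006 when the plate is fully home on the balls.
- blank: Copper star blank, 34 mm wide, 4 mm thick, lying on the fire board by the mount; leave it. Origin under its middle.
- bowl: Red bowl, 124 mm across, 60 mm high; leave it. Origin under its middle.
- tub: White tub, 56 mm thick, 75 mm high; leave it. Origin under its middle.
- block: Black charcoal-coloured block, 60 x 45 x 47 mm; leave it. Origin under its middle.
- fluxbox: Yellow box with a white lid, 66 x 56 x 36 mm; leave it. Origin under its middle.
- brush: Red brush lying on the bench; leave it. Origin under its middle.
- driver: Orange screwdriver, 110 mm long, lying near the robot; leave it. Origin under its middle.

How it is judged:
By the outcome, as a careful person would: the job done as asked, in the order asked, and still so for the second after the job is handed in, with the robot touching nothing.
It also fails if it takes over 48 s, if anything falls off the work surface, if the arm or the gripper's body presses on something with over 40 N, if the wrist force passes 120 N, or if a joint passes its speed limit or range.

## Robot

A 6-joint arm with a two-finger parallel gripper is mounted at the origin on the work surface. World frame = base frame: x ahead of the robot, y to its left, z up, the work surface at z = 0. Lengths are in m, angles in rad, forces in N, time in s.
With the tool pointing down it reaches from about 0.375 to 0.925 m from the base axis. Payload 5.7 kg.
Tool frame: the origin (TCP) lies midway between the tips of the shut fingers; the grasp point (between the pads) lies 19 mm behind it; z points along the fingers, y is the line along which they close (so a half turn about z gives the same grasp; the last joint's range is limited). The gripper opens to 88 mm and grips with 3 to 60 N. Pads are 20 mm wide; open, the fingers measure 115 mm over their backs; the gripper's body (75 mm by 178 mm) begins 61 mm behind the grasp point.
Start: joints at [1.029, 0.359, 1.51, -0, 1.272, -0.115], TCP at [0.248, 0.546, 0.223] pointing down, gripper open.
Joint ranges: [-2.97, 2.97], [-1.01, 2.36], [0.21, 2.38], [-0.96, 4.11], [0.2, 2.71], [-2.98, 2.98]. Speed limits (rad/s): [2.39, 2.39, 3.14, 3.14, 3.14, 3.14].

## Interface

Orientations are given as a unit quaternion [x, y, z, w].
In Python, from bench import move_ptp, servo_line, goto_joints, move_gripper, sleep, inverse_kinematics, capture, PlanningError, close_job, spot_in, silhouettes, current_clock, current_joint_pos, current_qvel, current_joint_torque, current_position, current_orientation, current_force, current_torque, current_finger_gap, current_grip_force gives the robot as it stands. Calls block until the motion is done:
- move_ptp(position, orientation): joint-space move of the TCP to a pose.
- servo_line(position, orientation=None, rate=0.15, contact_N=None): straight line of the TCP; orientation=None keeps the orientation; rate is the mean speed in m/s. With contact_N (N) it stops when the force on the tool has changed by that much, and returns True; else False.
- goto_joints(angles): joint-space move.
- move_gripper(opening): finger opening in m; the grip force is fixed at half the most; returns when the fingers have stopped.
- sleep(seconds).
- inverse_kinematics(position, orientation): joint angles nearest the present ones, or None.
- capture(name): name is "scene" or "side" or "wrist"; returns a dict with "image" (480x640x3 uint8, blue, green, red), "range_z" (480x640 float32, m along the optical axis (not along the pixel's ray), 0 where there is no reading), "intrinsics" (3x3 intrinsics, pixels), "R" (3x3) and "t" (3): a world point X has camera coordinates R X + t. Camera axes: x right, y down, z forward; pixel columns grow to the right and rows downward; lengths in m; the calibration is good to about 2 mm. A picture is of the moment at which its call begins.
A pose or a line that the arm cannot do raises PlanningError and nothing moves.
- close_job(): hands the job in; it is judged then, once.
Trained networks look in the newest picture that a camera, given by its name, has taken for a name from the list of things; names that differ only in an ending like _2 or _b are one class to them, and where a whole thing is asked for, a point or a joint stands for the part that bears it (a point fixed in the world has none). Each returns a list of dicts, best first, with "conf" (0 to 1); they miss things now and then, are a little off and sometimes report something else, mostly with a low value. They report only what shows in the picture. A call takes as long as a camera call.
- spot_in(camera, query): "xy" ([column, row] in pixels, amid what is visible of it).
- silhouettes(camera, query): "region" (480x640 bool, what is visible of it) and "xy" ([column, row] in pixels, amid what is visible of it).
Readings, each from a call of its own:
- current_clock(): time.
- current_joint_pos(): joint angles.
- current_qvel(): joint speeds.
- current_joint_torque(): joint torques, N m.
- current_position(): TCP position.
- current_orientation(): TCP orientation.
- current_force(): force on the tool from outside, world axes, zero at the start.
- current_torque(): the same for the moment, N m.
- current_finger_gap(): finger opening in m.
- current_grip_force(): force on a finger pad.
Only numpy, scipy, OpenCV 4.12 (cv2) and the standard library are available. Lean on these libraries where they do the work, as an engineer would, in place of code of your own. Each camera call takes 0.05 s, during which the arm holds its last target. There are 200 camera calls.

## Working session

There is one attempt and no reset: what is moved stays moved. The work goes in short steps, each a Python script; the robot and the scene stay as the last script left them, time stands still between calls to the robot, and variables do not carry over. Pictures are saved under pics/ and viewed, at most 10 in all, crops included, and the job is handed in when it is done.

```bash
ls; mkdir -p pics
python3 - <<'E'
from bench import *
import cv2,numpy as np
ims=[]
for c in ["scene","side"]:
    d=capture(c); np.savez(f"{c}.npz",**d); cv2.imwrite(f"pics/{c}0.png",d["image"])
    print(c,d["intrinsics"].tolist(),d["R"].round(3).tolist(),d["t"])
    for q in ["plate","plate_grip","mount","catch_left","seat_pin","blank","bowl","tub"]:
        s=silhouettes(c,q)
        for e in s[:2]: print(q,round(e["conf"],2),e["xy"],e["region"].sum())
        if s: np.save(f"{c}_{q}.npy",s[0]["region"])
print(current_clock(),current_orientation(),current_force())
E
```

```text
pics
scene [[487.5051095834958, 0.0, 318.03840433053966], [0.0, 487.5051095834958, 232.21550791382194], [0.0, 0.0, 1.0]] [[0.874, 0.486, 0.003], [0.415, -0.743, -0.525], [-0.253, 0.46, -0.851]] [-0.46237357 -0.13734434  1.32305745]
plate 0.87 [353.2, 211.9] 2014
plate 0.25 [144.9, 354.0] 1375
plate_grip 0.67 [351.0, 214.1] 2051
mount 0.66 [277.7, 340.0] 10492
mount 0.59 [270.6, 326.8] 165
catch_left 0.41 [277.7, 319.6] 138
seat_pin 0.36 [290.5, 334.6] 38
blank 0.65 [239.0, 312.6] 69
bowl 0.72 [407.4, 302.3] 2274
tub 0.87 [446.8, 201.8] 613
tub 0.37 [279.0, 321.2] 144
side [[507.0459007858736, 0.0, 321.12022812546905], [0.0, 507.0459007858736, 236.87556935825324], [0.0, 0.0, 1.0]] [[0.993, -0.117, 0.015], [-0.073, -0.709, -0.702], [0.093, 0.696, -0.712]] [-0.54312946  0.1036537   1.01302904]
plate 0.84 [307.8, 209.9] 2142
plate_grip 0.89 [307.2, 208.3] 2133
mount 0.97 [331.7, 351.8] 14436
catch_left 0.65 [332.9, 312.9] 238
blank 0.65 [277.8, 346.7] 226
blank 0.59 [423.9, 249.2] 2400
bowl 0.58 [425.0, 247.9] 2401
bowl 0.31 [334.4, 316.3] 228
tub 0.94 [379.8, 159.9] 742
0.9 [ 2.11750577e-01  9.77323740e-01 -2.31084166e-05 -1.02020985e-05] [-0.45854722  0.31794738  0.2165634 ]
```

View pics/scene0.png

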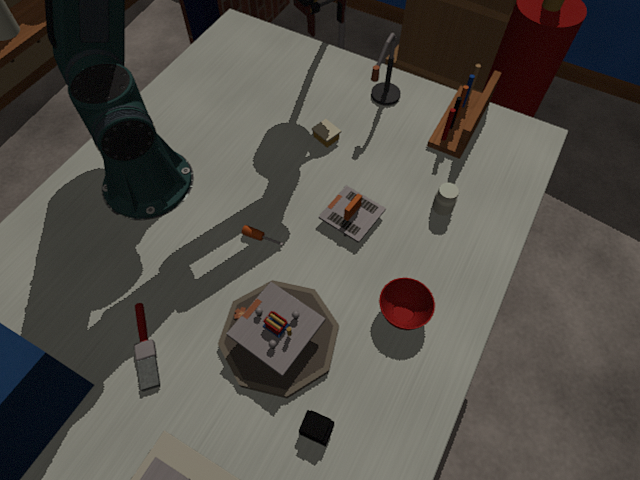

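View pics/side0.png

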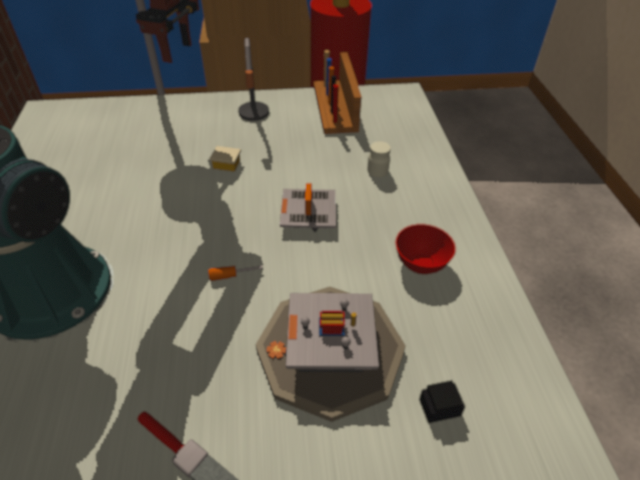

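Scene: the plate is at (352,212) with its mark toward the upper left. The deck is at (277,328), and its mark is at (247,306). In the side view the marks are at (284,205) and (293,328). Next I fit rectangles from depth.

```bash
cat > h.py <<'E'
import numpy as np,cv2
def cloud(d):
    K,R,t=d["intrinsics"],d["R"],d["t"];z=d["range_z"]
    v,u=np.mgrid[:480,:640]
    P=np.stack([(u-K[0,2])*z/K[0,0],(v-K[1,2])*z/K[1,1],z],-1)
    return (P-t)@R, z>0
def rect(P):
    (c,s,a)=cv2.minAreaRect((P[:,:2]*1000).astype(np.float32)); return np.round(c,1),np.round(s,1),round(a,2)
def orange(im):
    h=cv2.cvtColor(im,cv2.COLOR_BGR2HSV); return (h[...,0]>4)&(h[...,0]<20)&(h[...,1]>110)&(h[...,2]>70)
E
python3 - <<'E'
from h import *
for c in ["scene","side"]:
    d=dict(np.load(c+".npz")); P,ok=cloud(d); o=orange(d["image"])
    k=np.ones((9,9),np.uint8)
    M=cv2.dilate(np.load(f"{c}_plate.npy").astype(np.uint8),k)>0
    M&=ok
    z=P[...,2][M]; print(c,"plate z hist",np.histogram(z,np.arange(-.01,.1,.005))[0])
    s=M&(abs(P[...,2]-.028)<.006); print("slab",np.median(P[...,2][s]),rect(P[s]),P[s].mean(0))
    g=M&(P[...,2]>.055); print("grip",P[g].mean(0),P[...,2][g].max(),rect(P[g]))
    m=M&o&(P[...,2]<.035)&(P[...,2]>.02); print("mark",m.sum(),P[m].mean(0))
    N=cv2.dilate(np.load(f"{c}_mount.npy").astype(np.uint8),k)>0
    N&=ok; z=P[...,2][N]; h,e=np.histogram(z,np.arange(.06,.12,.003)); print("deck hist",h)
    zd=e[h.argmax()]+.0015; s=N&(abs(P[...,2]-zd)<.005); zd=np.median(P[...,2][s]); s=N&(abs(P[...,2]-zd)<.006)
    print("deck",zd,rect(P[s]),P[s].mean(0)); m=N&o&(abs(P[...,2]-zd)<.006); print("mark",m.sum(),P[m].mean(0))
    b=N&(abs(P[...,2]-.018)<.006); print("board",rect(P[b]))
E
```

```text
scene plate z hist [  11  459  492   14    0    5  156 1307  343   18   21   16   21    8
   22   26  100   11    0    0    0]
slab 0.028098467243816455 (array([537.6, 164.2]), array([128.9, 125.5]), 82.28) [0.53998417 0.15830584 0.0280484 ]
grip [0.53891824 0.15978654 0.07006976] 0.07799742637034988 (array([538.3, 162.4]), array([61.6, 15.4]), 81.17)
mark 74 [0.48766232 0.17658826 0.02845881]
deck hist [   0    0    7   23  343 2157 1699  168   13    8   10   32   74  128
  139   54    8    8   12]
deck 0.07759349819463067 (array([ 540.7, -202.6]), array([150.8, 150.9]), 83.35) [ 0.54347244 -0.20685455  0.07764064]
mark 133 [ 0.47521606 -0.19536519  0.07831575]
board (array([ 540.7, -199.2]), array([251. , 251.9]), 15.75)
side plate z hist [   4  563  325    9    0    7  166 1653  109    7   17    9   14   10
   12   20  104    0    0    0    0]
slab 0.027459235678660838 (array([535.9, 164.2]), array([132.1, 123.3]), 82.2) [0.53578171 0.15705993 0.02745232]
grip [0.53557478 0.15506104 0.0699006 ] 0.07478861149898319 (array([535.7, 161.7]), array([61.3, 13.2]), 84.08)
mark 88 [0.49593747 0.17156077 0.02847837]
deck hist [   0    1   22   87  271 3814 1563   77   38   29   46   72  105  206
  226   57    9    9   15]
deck 0.07722343657769126 (array([ 539.8, -203.2]), array([151.9, 150.3]), 83.59) [ 0.53816016 -0.21189761  0.07724262]
mark 203 [ 0.47869578 -0.19515945  0.07824494]
board (array([ 539.9, -199.3]), array([252.4, 251. ]), 60.87)
```

```bash
cat >> h.py <<'E'
def quat(yaw,flip=0):  # tool down, tool y along yaw (deg)
    th=np.radians((yaw+90+180*flip)/2); return [np.cos(th),np.sin(th),0,0]
E
python3 - <<'E'
from bench import *
from h import *
for f in (0,1):
    for p in ([.537,.163,.3],[.5403,-.203,.3]):
        q=inverse_kinematics(p,quat(-7.5,f)); print(f,None if q is None else np.round(q,2))
f=min((0,1),key=lambda f:abs(inverse_kinematics([.54,-.02,.3],quat(-7,f))[5])); print("flip",f)
for n,p,yaw,zs in (("mount",[.5403,-.203,.36],-6.6,.0774),("plate",[.537,.163,.31],-7.8,.028)):
    move_ptp(p,quat(yaw,f)); sleep(.2)
    d=capture("wrist"); np.savez(f"w_{n}.npz",**d); cv2.imwrite(f"pics/w_{n}.png",d["image"])
    P,ok=cloud(d); s=ok&(abs(P[...,2]-zs)<.006)
    n_,l,st,_=cv2.connectedComponentsWithStats(s.astype(np.uint8)); k=1+st[1:,4].argmax(); s=l==k
    print(n,np.median(P[...,2][s]),rect(P[s]),st[k])
    m=ok&orange(d["image"])&s; print("mark",m.sum(),P[m].mean(0))
    h=ok&(P[...,2]>zs+.036)&(P[...,2]<zs+.06); print("high",h.sum(),P[h].mean(0) if h.any() else 0)
    if h.any(): print(rect(P[h]))
print(current_clock(),current_force())
cv2.imwrite("pics/w.png",np.hstack([cv2.resize(cv2.imread(f"pics/w_{n}.png"),(400,300)) for n in("mount","plate")]))
E
```

```text
0 [ 0.17  0.24  1.49 -0.    1.41  0.3 ]
0 [-0.48  0.27  1.45 -0.    1.42 -0.35]
1 [ 0.17  0.24  1.49 -0.    1.41 -2.84]
1 [-0.48  0.27  1.45 -0.    1.42  2.79]Traceback (most recent call last):
  File "<stdin>", line 6, in <module>
  File "<stdin>", line 6, in <lambda>
TypeError: 'NoneType' object is not subscriptable
```

Run:
```python
from bench import *
from h import *
f=0
for n,p,yaw,zs in (("mount",[.5403,-.203,.36],-6.6,.0774),("plate",[.537,.163,.31],-7.8,.028)):
    move_ptp(p,quat(yaw,f)); sleep(.2)
    d=capture("wrist"); np.savez(f"w_{n}.npz",**d); cv2.imwrite(f"pics/w_{n}.png",d["image"])
    P,ok=cloud(d); s=ok&(abs(P[...,2]-zs)<.006)
    n_,l,st,_=cv2.connectedComponentsWithStats(s.astype(np.uint8)); k=1+st[1:,4].argmax(); s=l==k
    print(n,np.median(P[...,2][s]),rect(P[s]),st[k])
    m=ok&orange(d["image"])&s; print("mark",m.sum(),P[m].mean(0))
    h=ok&(P[...,2]>zs+.036)&(P[...,2]<zs+.06); print("high",h.sum(),P[h].mean(0) if h.any() else 0)
    if h.any(): print(rect(P[h]))
print(current_clock(),current_force())
cv2.imwrite("pics/w.png",np.hstack([cv2.resize(cv2.imread(f"pics/w_{n}.png"),(400,300)) for n in("mount","plate")]))
```

```text
mount 0.0772802509633832 (array([ 538.9, -200.4]), array([148.5, 150.5]), 83.39) [  252   132   133   127 14694]
mark 481 [ 0.47450408 -0.19373545  0.07830538]
high 63 [ 0.57465596 -0.20458216  0.11525388]
(array([ 575.1, -204.3]), array([8.8, 8.7]), 83.98)
plate 0.02775445656180412 (array([535.1, 165.8]), array([124.2, 124.5]), 82.67) [  262   141   110   107 10424]
mark 421 [0.48352948 0.17115967 0.02828603]
high 4012 [0.65327451 0.1894832  0.07376042]
(array([600.3, 107. ]), array([504.9, 178.7]), 73.84)
5.65 [-0.12836257 -0.0717501   0.46899872]
```

View pics/w.png

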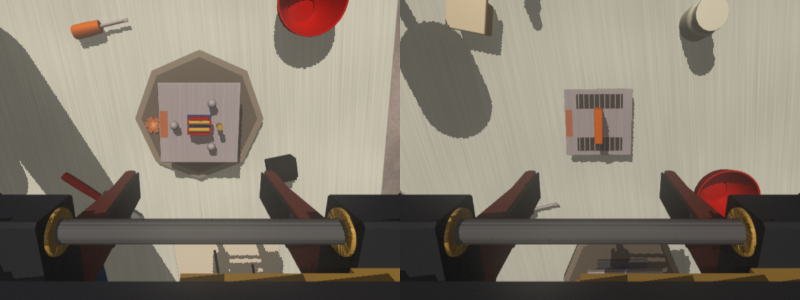

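The wrist views show the deck centred at (200,122) and the plate at (600,122), with both marks to the left. The plate-to-mount offset agrees across all three cameras to about 1 mm. Next I grasp and carry.

Run:
```python
from bench import *
from h import *
q=quat(-7.5)
move_ptp([.536,.165,.12],q)
print(servo_line([.536,.165,.037],q,rate=.08,contact_N=6),current_position())
move_gripper(0.0); sleep(.2); print("gap",current_finger_gap(),current_grip_force(),current_force())
f0=current_force()
servo_line([.536,.165,.06],q,rate=.05); servo_line([.536,.165,.24],q,rate=.2)
sleep(.3); print("lift",current_force(),current_torque(),current_finger_gap())
q=quat(-6.55)
move_ptp([.5396,-.2016,.24],q); sleep(.3)
print("over",current_force(),current_position(),current_clock())
d=capture("side"); cv2.imwrite("pics/over.png",d["image"][150:450,150:550])
```

```text
False [0.53645681 0.16509761 0.03745446]
gap 0.01406152242164499 30.00009387731552 [-0.35911047 -0.1702358   0.73202023]
lift [-0.44088134  0.21063361 -4.69572367] [-0.02019403  0.05979769 -0.03421233] 0.013870866639653048
over [ 0.13318035 -0.20320448 -5.00893168] [ 0.53985044 -0.20077642  0.24004167] 12.5833
```

View pics/over.png

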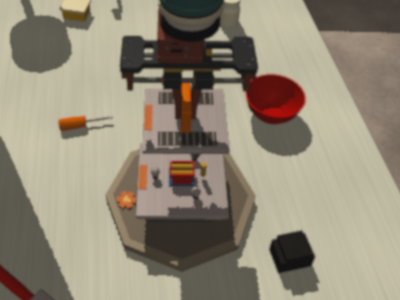

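The plate hangs level over the mount with its mark on the same side as the deck's. Now I lower it by feel.

```bash
cat >> h.py <<'E'
a=np.radians(-6.55); ux=np.array([np.cos(a),np.sin(a)]); uy=np.array([-np.sin(a),np.cos(a)])
def force(n=4):
    from bench import current_force,sleep
    F=[]
    for _ in range(n): sleep(.02); F.append(current_force())
    F=np.mean(F,0); return np.array([F[:2]@ux,F[:2]@uy,F[2]])
E
python3 - <<'E'
from bench import *
from h import *
q=quat(-6.55); xy=np.array([.5396,-.2016])
servo_line([*xy,.16],q,rate=.1); servo_line([*xy,.142],q,rate=.04); sleep(.3)
f0=force(8); print("f0",f0); z=.142; np.save("f0.npy",f0)
for i in range(14):
    z-=.001
    hit=servo_line([*xy,z],q,rate=.02,contact_N=5); f=force()-f0
    p=current_position(); print(round(z,4),hit,f.round(2),(p*1000).round(2),current_torque().round(2))
    if abs(f[1])>1.5 or abs(f[0])>1.5 or f[2]>5: break
print(current_clock())
E
```

```text
f0 [-0.03414278 -0.00477623 -4.18004505]
0.141 False [ 0.13  0.02 -0.73] [ 539.55 -201.58  140.93] [-0.08  0.04 -0.11]
0.14 False [-0.14 -0.2  -0.42] [ 539.59 -201.56  139.95] [-0.01  0.06 -0.02]
0.139 False [-0.13 -0.24 -0.91] [ 539.58 -201.6   138.99] [-0.07  0.07  0.02]
0.138 False [ 0.43 -0.62 -0.79] [ 539.57 -201.6   137.97] [-0.12  0.09  0.02]
0.137 False [-0.41 -0.04  0.02] [ 539.58 -201.62  136.96] [-0.01  0.11  0.06]
0.136 False [ 0.44  0.01 -0.44] [ 539.59 -201.58  135.97] [-0.06  0.12  0.01]
0.135 False [ 0.42 -0.05  0.33] [ 539.77 -201.74  135.09] [-0.2  -0.01 -0.06]
0.134 False [-1.85  0.37  9.06] [ 539.83 -201.78  134.65] [ 0.02  0.46 -0.  ]
17.15
```

Run:
```python
from bench import *
from h import *
q=quat(-6.55); xy=np.array([.5396,-.2016]); f0=np.load("f0.npy"); z=.134
for i in range(26):
    z-=.0005
    servo_line([*xy,z],q,rate=.02,contact_N=6); f=force(3)-f0
    p=current_position(); print(round(z,4),f.round(2),(p*1000).round(2),current_torque().round(2))
    if f[2]>12.5 or abs(f[1])>3 or abs(f[0])>4: print("stop");break
    xy=xy+np.clip(f[0]*.0001,-.0003,.0003)*ux*(abs(f[0])>1)+np.clip(f[1]*.0002,-.0004,.0004)*uy*(abs(f[1])>.7)
np.save("cmd.npy",[*xy,z]); print(xy,current_clock())
```

```text
0.1335 [-2.48 -0.06 11.51] [ 539.86 -201.83  134.32] [ 0.04  0.6  -0.05]
0.133 [-1.51 -0.07 10.53] [ 539.81 -201.84  133.86] [ 0.04  0.45 -0.02]
0.1325 [-1.03 -0.    8.97] [ 539.78 -201.81  133.13] [-0.05  0.3   0.02]
0.132 [ 1.17 -0.43  6.66] [ 539.68 -201.74  132.04] [-0.11 -0.2  -0.02]
0.1315 [ 3.04 -0.64  4.03] [ 539.68 -201.71  131.35] [-0.25 -0.55  0.01]
0.131 [ 3.61 -0.26  1.57] [ 539.67 -201.61  130.75] [-0.24 -0.68 -0.03]
0.1305 [ 3.01 -0.7   0.04] [ 539.7  -201.55  130.26] [-0.31 -0.64 -0.04]
0.13 [ 2.21 -1.07 -0.66] [ 539.76 -201.55  129.7 ] [-0.3  -0.4  -0.01]
0.1295 [ 2.06 -0.08 -2.62] [ 539.77 -201.62  129.1 ] [-0.2  -0.31  0.04]
0.129 [ 0.45 -0.71 -3.77] [ 539.85 -201.59  128.56] [-0.18 -0.15 -0.  ]
0.1285 [-0.06  0.13 -5.75] [ 539.84 -201.71  128.08] [0.01 0.12 0.02]
0.128 [-1.27 -0.41 -6.23] [ 539.85 -201.76  127.63] [-0.06  0.37 -0.09]
0.1275 [-2.91 -0.03 -4.81] [ 539.85 -201.86  127.32] [ 0.01  0.57 -0.04]
0.127 [-4.43  0.82 -2.22] [ 539.79 -201.91  127.09] [ 0.14  0.75 -0.02]
stop
[ 0.54008104 -0.20201267] 21.35
```

Run:
```python
from bench import *
from h import *
q=quat(-6.55); c=np.load("cmd.npy"); xy=c[:2]; z=c[2]; f0=np.load("f0.npy"); 
f=np.array([-4.4,.8,-2.2])
for i in range(14):
    xy=xy+np.clip(f[0]*.0001,-.0004,.0004)*ux*(abs(f[0])>.7)+np.clip(f[1]*.00015,-.0004,.0004)*uy*(abs(f[1])>.7)
    if abs(f[0])<3: z-=.0004
    servo_line([*xy,z],q,rate=.02,contact_N=6); f=force(3)-f0
    p=current_position(); print(round(z,4),(xy*1000).round(2),f.round(2),(p*1000).round(2),current_torque().round(2))
    if f[2]>7 or abs(f[0])>7: print("stop");break
np.save("cmd.npy",[*xy,z]); print(xy,current_clock())
d=capture("side"); cv2.imwrite("pics/seat.png",cv2.resize(d["image"][230:400,220:440],None,fx=3,fy=3))
```

```text
0.127 [ 539.7  -201.85] [-3.06  0.49 -2.25] [ 539.77 -201.88  127.1 ] [ 0.1   0.59 -0.04]
0.127 [ 539.39 -201.81] [-1.4   0.35 -3.03] [ 539.73 -201.9   127.07] [ 0.12  0.36 -0.  ]
0.1266 [ 539.25 -201.8 ] [-1.98  0.72 -0.35] [ 539.57 -201.92  126.82] [ 0.03  0.3  -0.02]
0.1262 [ 539.07 -201.67] [-2.89  0.83  1.07] [ 539.23 -201.74  126.41] [ 0.15  0.47 -0.06]
0.1258 [ 538.8  -201.51] [-2.67  1.83  6.06] [ 539.16 -201.75  126.29] [ 0.12  0.6  -0.04]
0.1254 [ 538.56 -201.21] [-2.75  0.49  9.25] [ 539.16 -201.7   126.23] [ 0.06  0.68 -0.08]
stop
[ 0.53856363 -0.20120751] 23.15
```

View pics/seat.png

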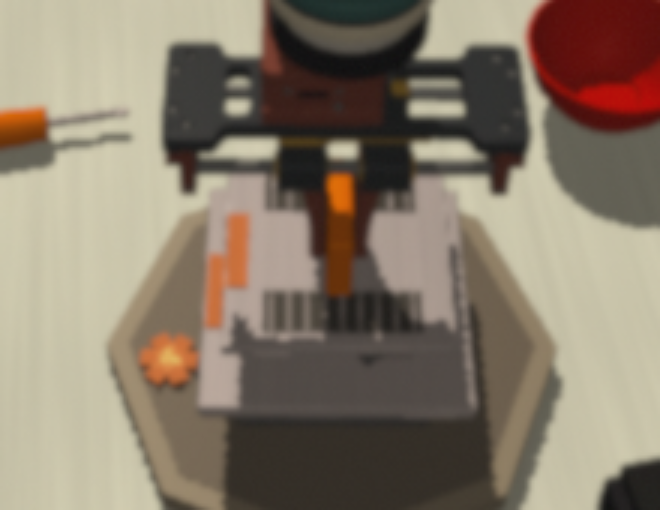

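Force rises against a hard stop at TCP z 126.2 mm, close to the 126.4 predicted, so the plate appears seated. I'll ease off the load, let go, retreat, and check height and level.

Run:
```python
from bench import *
from h import *
q=quat(-6.55); c=np.load("cmd.npy"); f0=np.load("f0.npy")
servo_line([.5390,-.2015,.1260],q,rate=.02); print(force()-f0)
move_gripper(.05); sleep(.2); print("open",current_finger_gap(),force(),current_position())
p=current_position(); servo_line([p[0],p[1],.18],q,rate=.06); servo_line([p[0],p[1],.405],q,rate=.2); sleep(.2)
print(force(),current_clock())
for cam in("wrist","scene","side"):
    d=capture(cam); P,ok=cloud(d); cv2.imwrite(f"pics/end_{cam}.png",d["image"])
    w=P[...,:2]-[.5395,-.2016]; a_=w@ux; b_=w@uy
    s=ok&(abs(P[...,2]-.117)<.007)&(abs(a_)<.075)&(abs(b_)<.075)
    A=np.c_[a_[s],b_[s],np.ones(s.sum())]; k=np.linalg.lstsq(A,P[...,2][s],rcond=None)[0]
    print(cam,"tilt x,y,z",k.round(4),rect(P[s]))
    dk=ok&(abs(P[...,2]-.0773)<.006)&(abs(a_)<.076)&(abs(b_)<.076); print("deck z",np.median(P[...,2][dk]),dk.sum())
    for n in("seat_pin","catch_left"): print(n,[(round(e["conf"],2),e["xy"]) for e in spot_in(cam,n)[:2]])
```

```text
[-3.29958463  0.90526365  7.85119702]
open 0.04990911960893775 [-0.11917174  0.52263426 -0.11708114] [ 0.53898831 -0.20149055  0.12600554]
[0.21687313 0.20245695 0.08873925] 27.1083
wrist tilt x,y,z [-2.000e-04 -1.000e-04  1.171e-01] (array([ 538.9, -200.9]), array([122.9, 124.2]), 83.48)
deck z 0.07714737190358631 2750
seat_pin []
catch_left []
scene tilt x,y,z [-0.0018  0.0014  0.1174] (array([ 540.7, -202.6]), array([125.1, 125.7]), 83.37)
deck z 0.07743293568409856 1319
seat_pin []
catch_left []
side tilt x,y,z [-0.0004  0.0038  0.1169] (array([ 540. , -202.4]), array([127.8, 124.1]), 83.4)
deck z 0.07716506220142519 2343
seat_pin []
catch_left []
```

View pics/end_side.png

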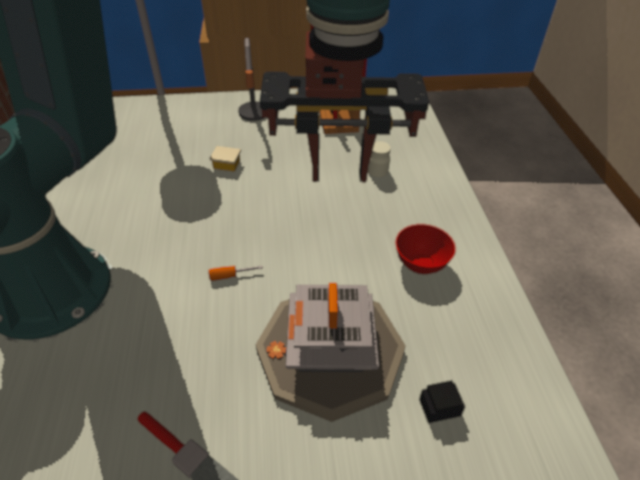

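The picture shows the plate level on the deck at (333,320), with its mark over the deck's mark and the other things undisturbed. The slab top is 40 mm above the deck, which matches home, and it is centred with no tilt.

```bash
python3 -c "
from bench import *
print(close_job(),current_clock())"
```

```text
the job is handed in; nothing more can be done
the job is handed in; nothing more can be done
```

The plate is pressed past the rollers and seated level on all three balls, copper mark over copper mark (slab 40 mm above the deck, as home requires); I let go of it, left everything else in place, and handed the job in about 28 s into the 48 s limit.

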